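# Feel the polishing ring of a stopped lap

## Task

Check the polishing wheel for scratches: lightly put the fingertips on the bright ring beside the tall post and run them along the ring to beside the short post, by the shorter way round, in one unbroken stroke that makes the sprung wheel give slightly but never pushes it down near its stop. Then take the fingers clear. Stay on the ring whenever you touch the wheel, don't turn the wheel, keep off both posts, and leave the brass holders, the bottle and the pot where they stand; nothing is to be picked up.

Things in the scene. Friction and masses are not known exactly. Their poses are not given: they have to be found in the camera images.
- base: fixed round black base plate, 370 mm across, 12 mm thick, lying on the bench; origin at the centre of its underside, z up. The polishing wheel stands at its centre. Its -x side is the side of the stroke: both posts stand at this side, symmetrical about its x axis. It may be turned any way on the bench
- lap_disc: dark metal polishing wheel, 260 mm across and 12 mm thick, concentric with the base; origin at the centre of its underside, 38 mm above the bench at rest, so its flat upper face is 50 mm above the bench. The upper face bears a flush bright ring, inner radius 93 mm, outer radius 117 mm (middle of the ring: radius 105 mm). At the centre is a stepped hub, 45 mm radius, up to 15 mm above the face. The wheel stands on a sprung spindle and always stays level
- lap_sink (a joint): how far the wheel is pushed down (m): 0 at rest, stop at 0.012. The spring starts at 0.5 N and grows by 0.8 N per mm, and lifts the wheel back by itself
- lap_turn (a joint): how far the wheel is turned on its braked spindle (rad), 0 at the start; the brake holds about 1.5 N m, so light rubbing does not turn it
- lap_centre (a point): point on the wheel's axis at the height of the wheel's upper face at rest; the point is fixed to the base
- ring_a (a point): point in the middle of the bright ring (upper face, at rest; fixed to the base) at the post that stands on the base's +y side: this post stands 60 mm radially outward of it. One end of the stroke
- ring_ma (a point): point in the middle of the ring, 24 degrees from ring_a towards ring_mid
- ring_mid (a point): point in the middle of the ring on the base's -x axis, half way along the stroke, 48 degrees from either end
- ring_mb (a point): point in the middle of the ring, 24 degrees from ring_mid towards ring_b
- ring_b (a point): point in the middle of the ring at the post that stands on the base's -y side (60 mm outward of it). The other end of the stroke
- tall_post: fixed upright steel rod, 16 mm thick with a 24 mm foot, its top 100 mm above the bench (50 mm above the wheel's face); it stands on the base plate outside the wheel, 165 mm from the wheel's axis; origin at the centre of its foot, 12 mm above the bench. The stroke begins beside it. It may stand at either end of the stroke
- short_post: same rod but its top only 60 mm above the bench (10 mm above the wheel's face), at the other end of the stroke, 165 mm from the wheel's axis; origin at the centre of its foot. The stroke finishes beside it
- dop_front: loose brass stone holder, waisted, 26 mm across, 42 mm high, standing on the base plate outside the wheel between the two posts; origin at the centre of its underside. Leave alone
- dop_back: the same kind of holder, standing on the base plate at the far side of the wheel from the posts. Leave alone
- oil_bottle: loose white bottle with red cap, 46 mm across, 105 mm high, on the bench to the robot's left; origin at the centre of its underside. Leave alone
- paste_pot: loose amber jar with white cap, 56 mm across, 45 mm high, on the bench to the robot's right; origin at the centre of its underside. Leave alone

How it is judged:
By the outcome, as a careful person would: the job done as asked, in the order asked, and still so for the second after the job is handed in, with the robot touching nothing.
It also fails if it takes over 48 s, if anything falls off the work surface, if the arm or the gripper's body presses on something with over 40 N, if the wrist force passes 120 N, or if a joint passes its speed limit or range.

## Robot

A 6-joint arm with a two-finger parallel gripper is mounted at the origin on the work surface. World frame = base frame: x ahead of the robot, y to its left, z up, the work surface at z = 0. Lengths are in m, angles in rad, forces in N, time in s.
With the tool pointing down it reaches from about 0.35 to 0.975 m from the base axis. Payload 4.9 kg.
Tool frame: the origin (TCP) lies at the very end of the fingers, on their centre line; the grasp point (between the pads) lies 19 mm behind it; x points along the fingers, y is the direction in which the jaws open and shut, and the axes are right-handed (so a half turn about x gives the same grasp; the last joint's range is limited). The gripper opens to 85 mm and grips with 20 to 120 N. Pads are 22 mm wide; open, the fingers measure 114 mm over their backs; the gripper's body (76 mm by 85 mm) begins 54 mm behind the grasp point. The pads swing forward as they close: fully open they stand 13 mm farther back than shut.
Start: joints at [-0.119, 0.053, 1.613, -0, 1.476, -0.119], TCP at [0.625, 0, 0.231] pointing down, gripper open.
Joint ranges: [-3.01, 3.01], [-1.01, 2.22], [0.06, 2.58], [-1.02, 4.17], [0.09, 2.62], [-3.14, 3.14]. Speed limits (rad/s): [2.57, 2.57, 3.14, 3.14, 3.14, 3.14].

## Interface

Orientations are given as a unit quaternion [w, x, y, z].
In Python, from plant import manip gives the robot as it stands.
- The arm moves only by the tool play_rows, never from a script. Its argument "plan" is a list of rows, each a list of 5 numbers: the shift along the tool's x, y, z in mm, then the turn about the tool's x in rad, then the closure, from -1 (fully open) to 1 (shut). A call has 1 to 8 rows; each row is the pose to reach, as a shift and turn from the pose commanded when the call began, along the tool's axes at that moment; what a row does not reach only later rows make up. A row lasts 1/8 s, in which the tool goes at most 62.5 mm and 10.7 degrees, less where a joint would pass 70% of its speed; a pose out of reach is approached as far as the arm can. A call with a gripper value outside its range is refused whole. The fingers move at their own pace and stop on an object; the grip force is fixed at half the most. Time passes only in rows, so rows that repeat a pose let the fingers close. It gives the time, the measured TCP pose, the force and the opening at its end, in the units of the state.
- manip.state(): the state, without advancing time (a new reading comes with each control period).
- manip.grab_frame(name): name is "scene" or "side" or "wrist"; returns a dict with "img" (400x640x3 uint8, red, green, blue), "range_z" (400x640 float32, m along the optical axis (not along the pixel's ray), 0 where there is no reading), "fx", "fy", "cx", "cy" (pixels), "origin" and "rotation" of the camera in the world. Camera axes: x right, y up, looking along -z (the intrinsics and any distortion apply to the point x, -y, -z); pixel columns grow to the right and rows downward; lengths in m; the calibration is good to about 2 mm. A picture is of the moment at which its call begins.
- manip.job_done(): hands the job in, once; it reports no verdict.
The state is a dict: "time": time; "joint_pos": joint angles; "joint_vel": joint speeds; "joint_efforts": joint torques, N m; "tool_pos": TCP position; "tool_rot": TCP orientation; "contact_force": force on the tool from outside, world axes, zero at the start; "ft_torque": the same for the moment, N m; "gripper_width": opening from 0.0 (shut) to 1.0 (fully open).
Only numpy, scipy, OpenCV 4.12 (cv2) and the standard library are available. Lean on these libraries where they do the work, as an engineer would, in place of code of your own. Each camera call takes 0.05 s, during which the arm holds its last target. There are 200 camera calls.

## Working session

There is one attempt and no reset: what is moved stays moved. The work goes in short steps, Python scripts to look and compute and a tool call to move; the robot and the scene stay as the last step left them, time stands still between calls to the robot, and variables do not carry over. Pictures are saved under pics/ and viewed, about 8 in all and at most 12, crops included, and the job is handed in when it is done.

Besides the shell and the picture viewer there is one more tool, called by a JSON object that holds its "op" and its "data", one argument or row to a line. play_rows: Moves the arm, as the interface text tells. Its arguments: {"type":"object","properties":{"plan":{"type":"array"}},"required":["plan"]}

```bash
mkdir -p pics; cat > h.py <<'E'
import numpy as np, cv2
from plant import manip
def px2w(f,u,v,z=None):
    R=np.array(f["rotation"]).reshape(3,3) if np.size(f["rotation"])==9 else None
    o=np.array(f["origin"])
    d=R@np.array([(u-f["cx"])/f["fx"],-(v-f["cy"])/f["fy"],-1.])
    if z is None: return o+d*f["range_z"][int(v),int(u)]
    return o+d*(z-o[2])/d[2]
E
python3 - <<'E'
from h import *
import pickle
for n in ["scene","side"]:
    f=manip.grab_frame(n); pickle.dump(f,open(n+".pkl","wb"))
    cv2.imwrite(f"pics/{n}0.png",f["img"][:,:,::-1])
    print(n,{k:f[k] for k in f if k not in("img","range_z")})
print(manip.state())
E
```

```text
scene {'fx': 374.1174075217618, 'fy': 374.1174075217618, 'cx': 326.54193760726594, 'cy': 200.05456192144067, 'origin': array([ 1.37855098, -0.08009047,  0.75349625]), 'rotation': array([0.66118927, 0.31199258, 0.2768068 , 0.62359232])}
side {'fx': 367.48956213610586, 'fy': 367.48956213610586, 'cx': 322.1233106057751, 'cy': 197.05565215158106, 'origin': array([ 0.29707492, -0.58783756,  0.83009304]), 'rotation': array([ 0.91452298,  0.33208194, -0.07122108, -0.21976549])}
{'time': 0.1, 'joint_pos': array([-1.18982323e-01,  5.33162765e-02,  1.61419008e+00, -3.41872505e-06,
        1.47599529e+00, -1.18978913e-01]), 'joint_vel': array([ 0.00016766,  0.00086852, -0.00405575, -0.00124705, -0.00041233,
       -0.00042978]), 'joint_efforts': array([ 6.14647306e-04, -3.94903493e+01, -3.71363103e+01, -4.52310599e-05,
        3.99340541e-03, -4.17574097e-05]), 'tool_pos': array([6.24423210e-01, 7.94595898e-05, 2.30150241e-01]), 'tool_rot': array([ 0.49946922,  0.49958237,  0.50052878, -0.50041871]), 'contact_force': array([-0.12553659,  0.36121009, -0.6434502 ]), 'ft_torque': array([-0.00527061,  0.01120008,  0.00177732]), 'gripper_width': 1.0022591008025754}
```

View pics/scene0.png

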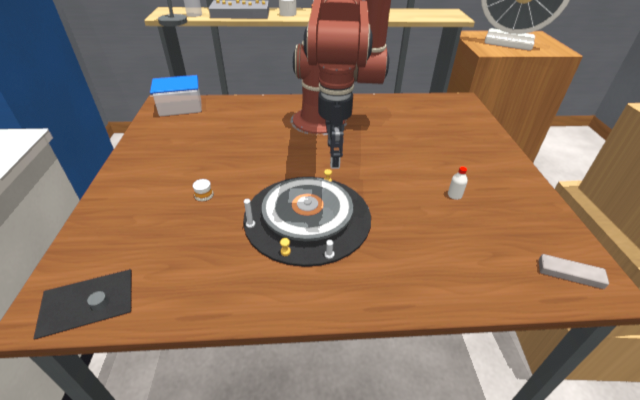

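View pics/side0.png

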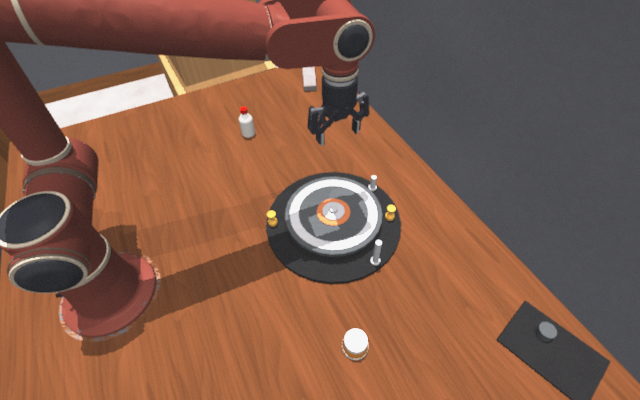

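The base is turned so the stroke faces away from the robot. Tall post is at scene (248,201) / side (378,241). Short post is at scene (330,241) / side (374,178). Next I fit the ring and triangulate the post tops.

```bash
cat > h.py <<'E'
import numpy as np, cv2
from scipy.spatial.transform import Rotation as Ro
from plant import manip
def cam(f): return Ro.from_quat(np.roll(f["rotation"],-1)).as_matrix(), np.array(f["origin"])
def px2w(f,u,v,z):
    R,o=cam(f); u=np.asarray(u,float); v=np.asarray(v,float)
    d=np.stack([(u-f["cx"])/f["fx"],-(v-f["cy"])/f["fy"],-np.ones_like(u)],-1)@R.T
    return o+d*((z-o[2])/d[...,2])[...,None]
def w2px(f,p):
    R,o=cam(f); c=(np.asarray(p)-o)@R
    return np.stack([f["cx"]-f["fx"]*c[...,0]/c[...,2], f["cy"]+f["fy"]*c[...,1]/c[...,2]],-1)
def ringfit(f,c0,tol=.03):
    from scipy.optimize import least_squares
    hsv=cv2.cvtColor(np.ascontiguousarray(f["img"]),cv2.COLOR_RGB2HSV)
    m=(hsv[...,2]>150)&(hsv[...,1]<50)
    v,u=np.nonzero(m); p=px2w(f,u,v,.05)[:,:2]
    c=np.array(c0)
    for _ in range(15):
        r=np.hypot(*(p-c).T); k=abs(r-.105)<(.02 if _>5 else tol)
        c=least_squares(lambda c:np.hypot(*(p[k]-c).T)-.105,c,loss="soft_l1",f_scale=.01).x
    return c,k.sum(),np.percentile(np.hypot(*(p[k]-c).T),[3,50,97])
E
python3 - <<'E'
from h import *
import pickle
px={"scene":dict(c=(307,205),tall=(248,201),short=(330,241),df=(285,241),db=(328,171),bot=(462,170),pot=(202,184)),
"side":dict(c=(333,212),tall=(378,241),short=(374,178),df=(391,208),db=(271,214),bot=(244,110),pot=(356,337))}
zz=dict(c=.065,tall=.1,short=.06,df=.054,db=.054,bot=.105,pot=.045)
for n in px:
    f=pickle.load(open(n+".pkl","rb"))
    w={k:px2w(f,*px[n][k],zz[k]) for k in zz}
    c,k,p=ringfit(f,w["c"][:2]); print(n,"ring",c,k,p)
    for q in w:
        d=w[q][:2]-c; print(q,w[q].round(4),"r",np.hypot(*d).round(4),"ang",np.degrees(np.arctan2(d[1],d[0])).round(1))
    im=cv2.resize(f["img"][150:270,230:430] if n=="scene" else f["img"][160:285,240:430],None,fx=4,fy=4,interpolation=cv2.INTER_CUBIC)
    cv2.imwrite(f"pics/{n}_crop.png",im[:,:,::-1])
E
```

```text
scene ring [ 0.58174325 -0.06468629] 1829 [0.08984401 0.10742047 0.12246041]
c [ 0.5999 -0.0646  0.065 ] r 0.0182 ang 0.1
tall [ 0.6168 -0.221   0.1   ] r 0.1602 ang -77.4
short [ 0.7338 -0.0107  0.06  ] r 0.1613 ang 19.6
df [ 0.7228 -0.1241  0.054 ] r 0.153 ang -22.8
db [0.4286 0.0064 0.054 ] r 0.1689 ang 155.1
bot [0.5079 0.3991 0.105 ] r 0.4696 ang 99.0
pot [ 0.468  -0.3777  0.045 ] r 0.333 ang -110.0
side ring [ 0.58023401 -0.06348369] 2266 [0.09161962 0.1068115  0.12255655]
c [ 0.5742 -0.0734  0.065 ] r 0.0116 ang -121.2
tall [ 0.6153 -0.221   0.1   ] r 0.1614 ang -77.5
short [ 0.7359 -0.0162  0.06  ] r 0.1626 ang 16.9
df [ 0.7219 -0.1253  0.054 ] r 0.1545 ang -23.6
db [0.4292 0.0037 0.054 ] r 0.1653 ang 156.0
bot [0.498  0.3952 0.105 ] r 0.466 ang 100.2
pot [ 0.4701 -0.3752  0.045 ] r 0.3306 ang -109.5
```

View pics/scene_crop.png

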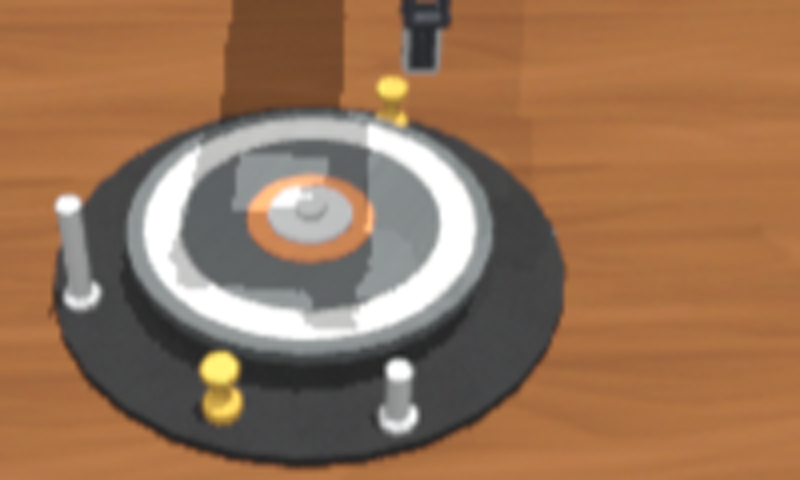

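View pics/side_crop.png

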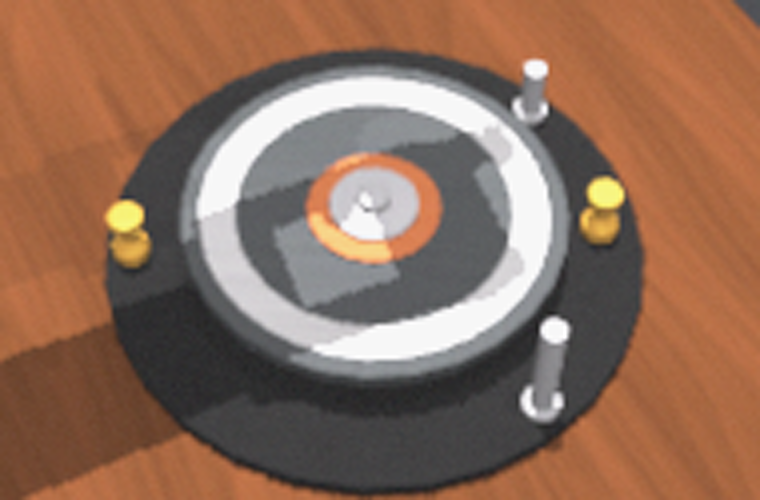

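```bash
python3 - <<'E'
from h import *
s=manip.state(); print(Ro.from_quat(np.roll(s["tool_rot"],-1)).as_matrix().round(3))
import pickle
px={"scene":dict(tall=(247,200.7),short=(329.7,241.7)),"side":dict(tall=(378.9,241.8),short=(373.7,177.1))}
for n in px:
    f=pickle.load(open(n+".pkl","rb"))
    for q,z in (("tall",.1),("short",.06)): print(n,q,px2w(f,*px[n][q],z).round(4))
E
```

```text
[[-0.002  1.    -0.   ]
 [ 0.    -0.    -1.   ]
 [-1.    -0.002 -0.   ]]
scene tall [ 0.6154 -0.2238  0.1   ]
scene short [ 0.7361 -0.0116  0.06  ]
side tall [ 0.616  -0.2238  0.1   ]
side short [ 0.7369 -0.0129  0.06  ]
```

{"op": "play_rows", "data": {
  "plan": [
    [0,0,0,0,1],
    [0,0,0,0,1],
    [0,0,0,0,1],
    [0,0,0,0,1]
  ]
}}

```text
time: 0.6
tool_pos: [0.625, 0.0, 0.2313]
tool_rot: [0.5, 0.5, 0.5, -0.5]
contact_force: [0.5, 0.4, 0.2]
gripper_width: 0.147
```

{"op": "play_rows", "data": {
  "plan": [
    [0,-20,30,0,1],
    [0,-40,64,0,1],
    [0,-40,64,0,1],
    [0,-40,64,0,1]
  ]
}}

```text
time: 1.1
tool_pos: [0.5852, -0.0638, 0.2315]
tool_rot: [0.5, 0.5, 0.5, -0.5]
contact_force: [0.8, 0.6, -0.4]
gripper_width: -0.0
```

```bash
python3 - <<'E'
from h import *
import pickle
f=manip.grab_frame("wrist"); pickle.dump(f,open("wrist.pkl","wb"))
print(f["origin"],cam(f)[0].round(3)); im=f["img"].copy()
c=np.array([.5807,-.0637]); print(manip.state()["tool_pos"],manip.state()["gripper_width"])
try: print(ringfit(f,c))
except Exception as e: print(e)
for r in(.093,.117):
    a=np.linspace(0,2*np.pi,90); p=np.c_[c[0]+r*np.cos(a),c[1]+r*np.sin(a),a*0+.05]
    for q in w2px(f,p):
        if abs(q).max()<2000: cv2.circle(im,tuple(int(round(t)) for t in q),1,(255,0,0),-1)
cv2.imwrite("pics/wrist1.png",im[:,:,::-1])
g=manip.grab_frame("side"); cv2.imwrite("pics/side_tip.png",cv2.resize(g["img"][60:260,220:420],None,fx=3,fy=3,interpolation=cv2.INTER_CUBIC)[:,:,::-1])
E
```

```text
[0.58557007 0.00554626 0.37401641] [[ 1.     0.002  0.001]
 [-0.002  0.963  0.27 ]
 [-0.    -0.27   0.963]]
[ 0.585321   -0.06348585  0.2314235 ] -0.0028441474828753404
(array([ 0.57925055, -0.06207636]), np.int64(10464), array([0.09333462, 0.10543995, 0.11612939]))
```

View pics/wrist1.png

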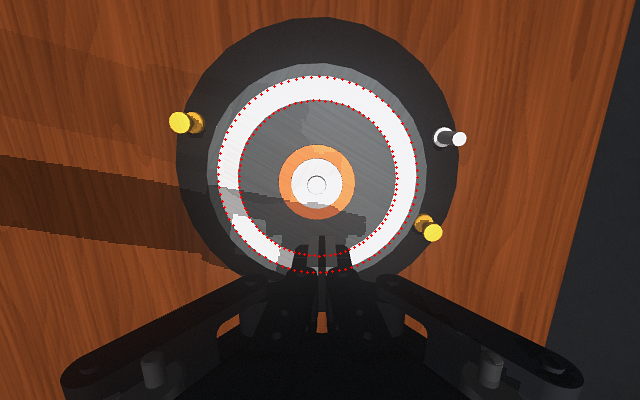

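View pics/side_tip.png

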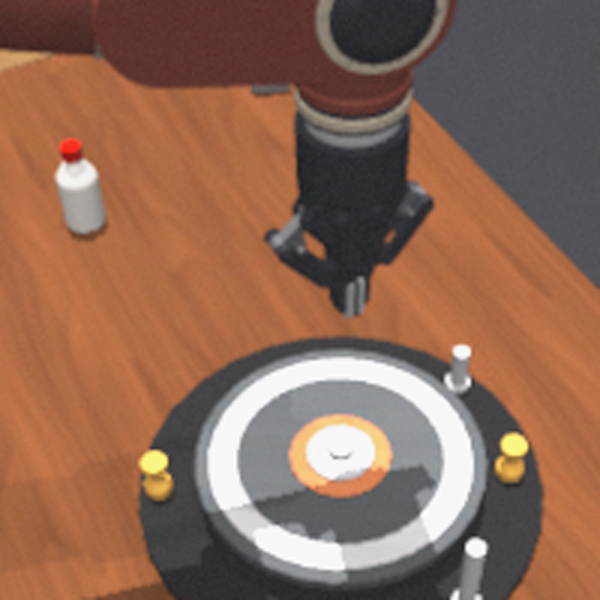

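Wrist view: the projected ring (red dots) lies on the bright ring to about 1 px, and the fingers are shut. The stroke needs the footprint and the linkage clearance to the tall post, so I measure the gripper's shape from depth.

```bash
python3 - <<'E'
from h import *
T=manip.state()["tool_pos"]
for n in("scene","side","wrist"):
    f=manip.grab_frame(n); R,o=cam(f); d=f["range_z"]; v,u=np.nonzero(d>0); D=d[v,u]
    p=o+(np.c_[(u-f["cx"])/f["fx"],-(v-f["cy"])/f["fy"],-np.ones(len(u))]*D[:,None])@R.T
    q=p-T; print(n)
    for h in list(range(-6,12,3))+list(range(12,110,8)):
        w=3 if h<12 else 8
        k=(q[:,2]*1e3>=h)&(q[:,2]*1e3<h+w)&(abs(q[:,0])<.09)&(abs(q[:,1])<.07)
        if k.sum()>1: print(h,k.sum(),"toolY",(q[k,0].min()*1e3).round(),(q[k,0].max()*1e3).round(),"toolZ(-wy)",(q[k,1].min()*1e3).round(),(q[k,1].max()*1e3).round())
E
```

```text
scene
0 7 toolY 8.0 10.0 toolZ(-wy) -9.0 8.0
3 5 toolY 7.0 11.0 toolZ(-wy) -12.0 8.0
6 7 toolY 8.0 14.0 toolZ(-wy) -12.0 6.0
9 8 toolY 8.0 17.0 toolZ(-wy) -12.0 8.0
12 24 toolY 7.0 18.0 toolZ(-wy) -12.0 8.0
20 24 toolY 7.0 20.0 toolZ(-wy) -11.0 8.0
28 22 toolY 5.0 20.0 toolZ(-wy) -11.0 8.0
44 19 toolY -1.0 37.0 toolZ(-wy) -14.0 12.0
52 13 toolY 30.0 43.0 toolZ(-wy) -14.0 12.0
60 22 toolY -29.0 51.0 toolZ(-wy) -18.0 15.0
68 42 toolY -9.0 54.0 toolZ(-wy) -18.0 15.0
76 39 toolY -2.0 63.0 toolZ(-wy) -17.0 15.0
84 61 toolY 19.0 65.0 toolZ(-wy) -19.0 18.0
92 67 toolY -6.0 63.0 toolZ(-wy) -19.0 18.0
100 82 toolY -10.0 50.0 toolZ(-wy) -19.0 18.0
108 41 toolY 17.0 46.0 toolZ(-wy) -14.0 11.0
side
0 3 toolY -5.0 9.0 toolZ(-wy) -11.0 -9.0
3 6 toolY -3.0 8.0 toolZ(-wy) -12.0 -10.0
6 10 toolY -11.0 13.0 toolZ(-wy) -12.0 -2.0
9 12 toolY -12.0 13.0 toolZ(-wy) -12.0 6.0
12 33 toolY -13.0 15.0 toolZ(-wy) -13.0 5.0
20 40 toolY -13.0 14.0 toolZ(-wy) -13.0 7.0
28 27 toolY -13.0 14.0 toolZ(-wy) -12.0 -5.0
36 26 toolY -26.0 19.0 toolZ(-wy) -14.0 -6.0
44 82 toolY -32.0 34.0 toolZ(-wy) -15.0 8.0
52 109 toolY
[... 332 characters left out ...]
toolZ(-wy) -17.0 6.0
wrist
3 39 toolY -6.0 7.0 toolZ(-wy) 11.0 12.0
6 94 toolY -12.0 12.0 toolZ(-wy) 7.0 12.0
9 124 toolY -13.0 13.0 toolZ(-wy) 7.0 12.0
12 376 toolY -13.0 14.0 toolZ(-wy) 7.0 13.0
20 445 toolY -13.0 14.0 toolZ(-wy) 7.0 12.0
28 331 toolY -14.0 14.0 toolZ(-wy) -6.0 12.0
36 785 toolY -26.0 27.0 toolZ(-wy) -10.0 15.0
44 2117 toolY -35.0 36.0 toolZ(-wy) -12.0 15.0
52 4478 toolY -41.0 42.0 toolZ(-wy) -8.0 15.0
60 3206 toolY -48.0 48.0 toolZ(-wy) -8.0 19.0
68 6881 toolY -54.0 54.0 toolZ(-wy) -8.0 19.0
76 8105 toolY -61.0 62.0 toolZ(-wy) -7.0 19.0
84 13229 toolY -62.0 63.0 toolZ(-wy) 0.0 20.0
92 7326 toolY -59.0 60.0 toolZ(-wy) 7.0 22.0
100 1553 toolY -19.0 20.0 toolZ(-wy) 17.0 22.0
```

{"op": "play_rows", "data": {
  "plan": [
    [0,2,13,0.171,1],
    [0,4,26,0.342,1],
    [0,6,39,0.514,1],
    [0,8,51,0.685,1],
    [0,10,64,0.856,1],
    [0,12,77,1.027,1],
    [0,14,90,1.2,1],
    [0,16,102,1.37,1]
  ]
}}

```text
time: 2.35
tool_pos: [0.6013, -0.166, 0.2312]
tool_rot: [-0.069, -0.704, -0.069, 0.704]
contact_force: [-0.8, 0.5, 0.3]
gripper_width: 0.0
```

{"op": "play_rows", "data": {
  "plan": [
    [30,0,0,0,1],
    [60,0,0,0,1],
    [90,0,0,0,1],
    [120,0,0,0,1],
    [140,0,0,0,1],
    [160,0,0,0,1],
    [160,0,0,0,1],
    [160,0,0,0,1]
  ]
}}

```text
time: 3.35
tool_pos: [0.6017, -0.1663, 0.0723]
tool_rot: [0.071, 0.704, 0.071, -0.703]
contact_force: [0.9, 0.7, 0.2]
gripper_width: 0.001
```

```bash
cat > rep.py <<'E'
from h import *
s=manip.state(); T=s["tool_pos"]; C=np.array([.5802,-.0632])
d=T[:2]-C; Y=Ro.from_quat(np.roll(s["tool_rot"],-1)).as_matrix()[:,1]
print("T",T.round(4),"r",np.hypot(*d).round(4),"ang",np.degrees(np.arctan2(d[1],d[0])).round(2),"yaw",np.degrees(np.arctan2(Y[1],Y[0])).round(2),"F",s["contact_force"].round(2),"t",s["time"],"q6",s["joint_pos"][5])
E
python3 - <<'E'
exec(open("rep.py").read())
f=manip.grab_frame("wrist");g=manip.grab_frame("side")
a=cv2.resize(f["img"],(480,300)); b=cv2.resize(g["img"][140:300,230:430],(375,300),interpolation=cv2.INTER_CUBIC)
cv2.imwrite("pics/low.png",np.hstack([a,b])[:,:800,::-1])
E
```

```text
T [ 0.6017 -0.1663  0.0723] r 0.1053 ang -78.19 yaw -78.49 F [0.92 0.71 0.24] t 3.35 q6 0.9812269133139667
```

View pics/low.png

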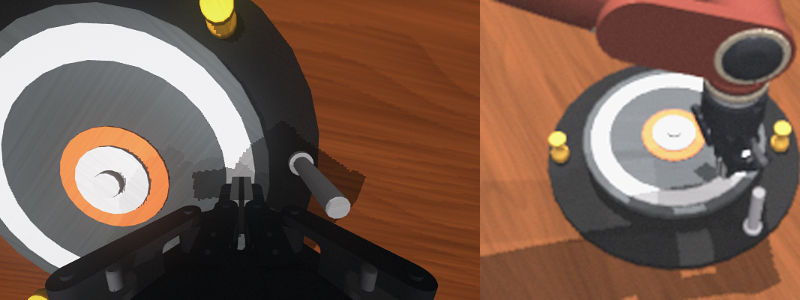

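Tip sits over mid-ring (left view ~(240,178)) with the tall post directly outboard and clear. I'll touch down gently.

{"op": "play_rows", "data": {
  "plan": [
    [10,0,0,0,1],
    [18,0,0,0,1],
    [21,0,0,0,1],
    [23,0,0,0,1],
    [25,0,0,0,1],
    [26,0,0,0,1],
    [26,0,0,0,1]
  ]
}}

```text
time: 4.32
tool_pos: [0.601, -0.166, 0.0456]
tool_rot: [0.071, 0.704, 0.071, -0.704]
contact_force: [-1.4, 1.3, 3.4]
gripper_width: 0.001
```

```bash
cat > plan.py <<'E'
import numpy as np,sys
# current commanded angle a0 (deg), next 8 rows of step; rows in tool frame at a0 (y radial out, z = x_down x y)
a0=float(sys.argv[1]); step=float(sys.argv[2])
for i in range(1,9):
    t=np.radians(step*i); y=105*(np.cos(t)-1); tang=105*np.sin(t) # tangential, ccw
    print([0,round(y,1),round(-tang,1),round(-t,3),1])
E
python3 plan.py 0 3
python3 - <<'E'
exec(open("rep.py").read())
f=manip.grab_frame("side"); R,o=cam(f); d=f["range_z"]; v,u=np.nonzero(d>0); D=d[v,u]
p=o+(np.c_[(u-f["cx"])/f["fx"],-(v-f["cy"])/f["fy"],-np.ones(len(u))]*D[:,None])@R.T
r=np.hypot(p[:,0]-C[0],p[:,1]-C[1]); k=(r<.112)&(r>.055)&(p[:,2]<.06)&(p[:,2]>.03)
import pickle
print("face z",np.median(p[k,2]))
f=pickle.load(open("side.pkl","rb")); d=f["range_z"]; v,u=np.nonzero(d>0); D=d[v,u]; R,o=cam(f)
p=o+(np.c_[(u-f["cx"])/f["fx"],-(v-f["cy"])/f["fy"],-np.ones(len(u))]*D[:,None])@R.T
r=np.hypot(p[:,0]-C[0],p[:,1]-C[1]); k=(r<.112)&(r>.055)&(p[:,2]<.06)&(p[:,2]>.03)
print("rest",np.median(p[k,2]))
E
```

```text
[0, np.float64(-0.1), np.float64(-5.5), np.float64(-0.052), 1]
[0, np.float64(-0.6), np.float64(-11.0), np.float64(-0.105), 1]
[0, np.float64(-1.3), np.float64(-16.4), np.float64(-0.157), 1]
[0, np.float64(-2.3), np.float64(-21.8), np.float64(-0.209), 1]
[0, np.float64(-3.6), np.float64(-27.2), np.float64(-0.262), 1]
[0, np.float64(-5.1), np.float64(-32.4), np.float64(-0.314), 1]
[0, np.float64(-7.0), np.float64(-37.6), np.float64(-0.367), 1]
[0, np.float64(-9.1), np.float64(-42.7), np.float64(-0.419), 1]
T [ 0.601  -0.166   0.0456] r 0.1049 ang -78.55 yaw -78.49 F [-1.44  1.31  3.35] t 4.325 q6 0.9812084862503749
face z 0.04588994377897315
rest 0.04937361891298264
```

{"op": "play_rows", "data": {
  "plan": [
    [0,-0.1,-5.5,-0.052,1],
    [0,-0.6,-11,-0.105,1],
    [0,-1.3,-16.4,-0.157,1],
    [0,-2.3,-21.8,-0.209,1],
    [0,-3.6,-27.2,-0.262,1],
    [0,-5.1,-32.4,-0.314,1],
    [0,-7,-37.6,-0.367,1],
    [0,-9.1,-42.7,-0.419,1]
  ]
}}

```text
time: 5.38
tool_pos: [0.6415, -0.1492, 0.0458]
tool_rot: [0.217, 0.673, 0.216, -0.673]
contact_force: [-1.6, -1.0, 2.9]
gripper_width: -0.003
```

```bash
python3 rep.py
```

```text
T [ 0.6415 -0.1492  0.0458] r 0.1057 ang -54.52 yaw -54.39 F [-1.63 -1.02  2.92] t 5.375 q6 0.6088065726024025
```

{"op": "play_rows", "data": {
  "plan": [
    [0,-0.2,-5.5,-0.052,1],
    [0,-0.7,-11,-0.105,1],
    [0,-1.4,-16.4,-0.157,1],
    [0,-2.4,-21.8,-0.209,1],
    [0,-3.7,-27.2,-0.262,1],
    [0,-5.2,-32.4,-0.314,1],
    [0,-7.1,-37.6,-0.367,1],
    [0,-9.2,-42.7,-0.419,1]
  ]
}}

```text
time: 6.38
tool_pos: [0.6712, -0.1171, 0.046]
tool_rot: [0.352, 0.614, 0.351, -0.613]
contact_force: [-1.2, -2.4, 3.4]
gripper_width: 0.001
```

```bash
python3 rep.py
```

```text
T [ 0.6712 -0.1171  0.046 ] r 0.1058 ang -30.64 yaw -30.39 F [-1.22 -2.38  3.35] t 6.375 q6 0.24954371016229826
```

```bash
python3 - <<'E'
from h import *
for n in("wrist","side"):
    f=manip.grab_frame(n); im=f["img"]
    if n=="wrist": print(ringfit(f,[.5802,-.0632])); a=cv2.resize(im,(480,300))
    else: b=cv2.resize(im[140:300,230:430],(375,300),interpolation=cv2.INTER_CUBIC)
cv2.imwrite("pics/mid.png",np.hstack([a,b])[:,:800,::-1])
E
```

```text
(array([ 0.58139116, -0.06424776]), np.int64(23405), array([0.09288865, 0.10452781, 0.11531354]))
```

View pics/mid.png

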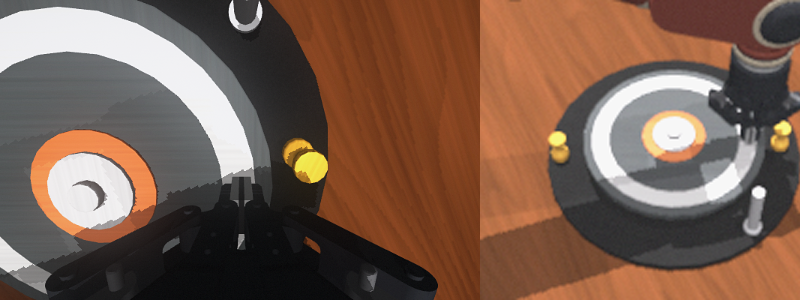

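Mid-stroke: the tip (240,180) is centred on the ring, the front holder (305,160) is clear, and the short post is ahead at (245,15).

{"op": "play_rows", "data": {
  "plan": [
    [0,-0.2,-5.5,-0.052,1],
    [0,-0.8,-11,-0.105,1],
    [0,-1.5,-16.4,-0.157,1],
    [0,-2.5,-21.8,-0.209,1],
    [0,-3.8,-27.2,-0.262,1],
    [0,-5.3,-32.4,-0.314,1],
    [0,-7.2,-37.6,-0.367,1],
    [0,-9.3,-42.7,-0.419,1]
  ]
}}

```text
time: 7.48
tool_pos: [0.6848, -0.0755, 0.046]
tool_rot: [0.472, 0.528, 0.47, -0.527]
contact_force: [-0.1, -2.1, 4.5]
gripper_width: 0.002
```

```bash
python3 rep.py
```

```text
T [ 0.6848 -0.0755  0.046 ] r 0.1053 ang -6.73 yaw -6.45 F [-0.09 -2.14  4.46] t 7.475 q6 -0.10447624114437895
```

{"op": "play_rows", "data": {
  "plan": [
    [0,-0.2,-5.8,-0.055,1],
    [0,-0.6,-11.6,-0.11,1],
    [0,-1.4,-17.3,-0.166,1],
    [0,-2.6,-23,-0.221,1],
    [0,-4,-28.6,-0.276,1],
    [0,-5.7,-34.1,-0.331,1],
    [0,-7.8,-39.6,-0.386,1],
    [0,-10.1,-44.9,-0.442,1]
  ]
}}

```text
time: 8.48
tool_pos: [0.6801, -0.0297, 0.0461]
tool_rot: [0.576, 0.411, 0.574, -0.411]
contact_force: [0.9, -1.8, 3.1]
gripper_width: 0.002
```

{"op": "play_rows", "data": {
  "plan": [
    [0,0,0,0,1],
    [0,0,0,0,1]
  ]
}}

```text
time: 8.72
tool_pos: [0.6799, -0.0292, 0.0459]
tool_rot: [0.575, 0.412, 0.574, -0.411]
contact_force: [2.6, -0.7, 2.9]
gripper_width: -0.002
```

```bash
python3 - <<'E'
exec(open("rep.py").read())
f=manip.grab_frame("wrist"); im=f["img"]
cv2.imwrite("pics/end.png",im[:,:,::-1])
E
```

```text
T [ 0.6799 -0.0292  0.0459] r 0.1054 ang 18.82 yaw 18.77 F [ 2.58 -0.7   2.86] t 8.725 q6 -0.480063555804499
```

View pics/end.png

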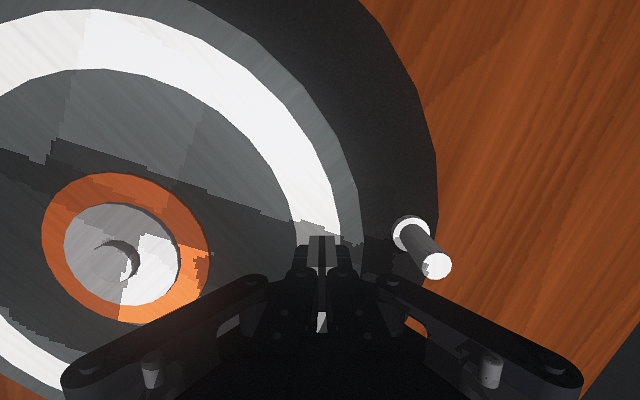

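Tip (320,240) is on the ring with the short post directly outboard at (412,232), so the end is reached. Now I lift straight up.

{"op": "play_rows", "data": {
  "plan": [
    [-15,0,0,0,1],
    [-40,0,0,0,1],
    [-70,0,0,0,1],
    [-100,0,0,0,1],
    [-130,0,0,0,1],
    [-150,0,0,0,1],
    [-150,0,0,0,1],
    [-150,0,0,0,1]
  ]
}}

```text
time: 9.78
tool_pos: [0.6782, -0.0289, 0.1936]
tool_rot: [0.574, 0.411, 0.576, -0.412]
contact_force: [0.6, 0.4, -0.3]
gripper_width: -0.005
```

```bash
python3 - <<'E'
exec(open("rep.py").read())
f=manip.grab_frame("side"); g=manip.grab_frame("scene")
a=f["img"][80:380,220:440]; b=g["img"][120:320,160:500]
cv2.imwrite("pics/final.png",np.hstack([cv2.resize(a,(220,300)),cv2.resize(b,(510,300))])[:,:,::-1])
E
```

```text
T [ 0.6782 -0.0289  0.1936] r 0.1039 ang 19.3 yaw 18.85 F [ 0.56  0.44 -0.32] t 9.775 q6 -0.48101407309680155
```

View pics/final.png

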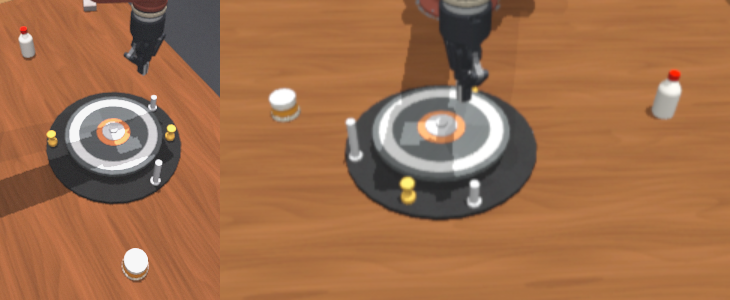

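The fingers are clear, and the posts, both holders, bottle and pot all stand as they did. I'm handing in.

```bash
python3 -c "
from plant import manip
print(manip.job_done())"
```

```text
the job is handed in; nothing more can be done
None
```

The stroke is done and the job is handed in, at about 10 s of the 48 s allowed. The shut fingers touched the ring beside the tall post and ran about 97° the shorter way to beside the short post in one unbroken stroke. They then lifted straight up about 150 mm.

- **Depth and force:** the measured tip height stayed at 45.6–46.1 mm, so the wheel was pushed down about 4 mm of its 12 mm travel. The vertical force at the stops between moves was 2.9–4.5 N. Camera depth taken at touch-down gave 3.5 mm of sink.
- **On the ring:** the tip's measured radius was 104.9–105.8 mm along the stroke, with the ring's middle at 105 mm. The ring centre found from the three cameras and the posts differed by up to about 2.5 mm. The footprint reaches only about 6 mm either side of the tip, and the wrist pictures show it mid-ring at mid-stroke and at the end.
- **After lifting:** the force reading is back to noise, and the posts, both holders, bottle and pot look unmoved in the last pictures. I saw no sign that the wheel turned, but I did not measure its angle.

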